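# Change the shop counter's power from generator to mains

## Task

The counter's changeover box was left on generator (handle pointing at the orange dot) with its orange fuse cover standing open. First turn the red handle to off, pointing at the white dot, and leave it there; then press the fuse cover down until its catch snaps and holds it fully shut; only then turn the handle on to mains, the green dot. Press the cover firmly but do not ram it, and leave the goods on the counter where they stand.

Things in the scene. Friction and masses are not known exactly. Their poses are not given: they have to be found in the camera images.
- housing: grey changeover box, fixed to the counter, 220 (x) x 360 (y) x 90 mm high; origin at the centre of its underside, z up. On its top face: the rotary handle at local (0, -90) mm, and the fuse compartment (118 x 120, walls 22 high) centred at local (0, +90) mm, with a black catch block (14 x 60 x 32 high) in front of it at local (-92, +90) mm
- off_dot (a point): white dot (off), 22 mm across, on the housing's top face, 84 mm from the handle's axis towards local +x of the housing
- mains_dot (a point): green dot (mains), 84 mm from the handle's axis, 60 degrees clockwise of the white dot seen from above; an orange dot (generator) lies 60 degrees the other way
- handle (a joint): angle of the red handle about the vertical, rad, growing clockwise seen from above: -1.047 generator (orange dot), 0 off (white), +1.047 mains (green); stops at -1.15 and 1.15. A spring detent holds it at each of the three; leaving one takes about 0.5 N m, and past about 0.52 rad from off (either way) it is drawn into the outer position by itself, nearer than that into off
- handle_grip (a point): point on the handle's axis, 135 mm above the counter. The grip bar is 18 mm wide, spans 108 to 142 mm above the counter, and reaches 68 mm from the axis on its pointer side (yellow tip), 52 mm on the other; the hub under it (radius 24 mm) ends at 108 mm. Local x of this point runs along the bar to the pointer, z is up
- handle_pointer (a point): pointer end of the handle's bar, 68 mm from the axis, 135 mm above the counter
- cover (a joint): angle of the orange fuse cover, rad: 0 fully shut, growing as its near edge rises, up to 1.6. The hinge is stiff: the cover stays where it is left. From about 0.11 down to 0 a spring catch must be overcome (10 to 20 N at the near edge); then it holds the cover shut
- cover_hinge (a point): middle of the cover's hinge line, at local (68, 90, 118) mm of the housing; the line runs along the housing's y
- cover_press (a point): middle of the black pressing patch on the cover's outer (upper) face, 113 mm from the hinge line. Local z is the cover's outward normal, local x points from the near edge to the hinge. The cover is a plate 138 (hinge to near edge) x 124 wide x 8 mm thick; shut, it is level, its upper face 122 mm above the counter
- sweet_box_a: red and yellow sweet box, 180 x 130 x 45 mm, loose; origin at the centre of its underside. Not part of the job: leave it alone
- sweet_box_b: second red and yellow sweet box, 180 x 130 x 45 mm, loose; origin at the centre of its underside. Not part of the job: leave it alone
- can: blue drink can, 66 diameter, 115 tall mm, loose; origin at the centre of its underside. Not part of the job: leave it alone
- jar: amber jar with green cap, 70 diameter, 100 tall mm, loose; origin at the centre of its underside. Not part of the job: leave it alone
- carton: orange drink carton, 60 x 60 x 150 tall mm, loose; origin at the centre of its underside. Not part of the job: leave it alone
- stapler: blue and black stapler, 140 x 36 x 50 mm, loose; origin at the centre of its underside. Not part of the job: leave it alone

How it is judged:
By the outcome, as a careful person would: the job done as asked, in the order asked, and still so for the second after the job is handed in, with the robot touching nothing.
It also fails if it takes over 72 s, if anything falls off the work surface, if the arm or the gripper's body presses on something with over 40 N, if the wrist force passes 120 N, or if a joint passes its speed limit or range.

## Robot

A 6-joint arm with a two-finger parallel gripper is mounted at the origin on the work surface. World frame = base frame: x ahead of the robot, y to its left, z up, the work surface at z = 0. Lengths are in m, angles in rad, forces in N, time in s.
With the tool pointing down it reaches from about 0.425 to 0.95 m from the base axis. Payload 3.5 kg.
Tool frame: the origin (TCP) lies on the centre line of the jaws, within the pads' length; the fingertips stand 11 mm ahead of it and the grasp point (between the pads) lies 8 mm behind it; y points along the fingers, x is the direction in which the jaws open and shut, and the axes are right-handed (so a half turn about y gives the same grasp; the last joint's range is limited). The gripper opens to 85 mm and grips with 20 to 120 N. Pads are 22 mm wide; open, the fingers measure 114 mm over their backs; the gripper's body (76 mm by 85 mm) begins 54 mm behind the grasp point. The pads swing forward as they close: fully open they stand 13 mm farther back than shut.
Start: joints at [1.154, 0.286, 1.577, -0, 1.279, -0.15], TCP at [0.178, 0.651, 0.242] pointing down, gripper open.
Joint ranges: [-2.77, 2.77], [-0.9, 2.22], [0.21, 2.48], [-1.53, 4.67], [0.24, 2.81], [-2.84, 2.84]. Speed limits (rad/s): [2.79, 2.79, 3.14, 3.14, 3.14, 3.14].

## Interface

Orientations are given as a unit quaternion [x, y, z, w].
In Python, from plant import get_state, read_camera, sign_off gives the robot as it stands.
- The arm moves only by the shell command python3 -m inch 'ROWS' [FORCE]. ROWS is JSON, a list of rows, each an object of numbers: "ax", "ay", "az": the turn, a rotation vector about the tool's x, y, z in rad; "x", "y", "z": the shift along the tool's x, y, z in mm; "hand": the closure, from -1 (fully open) to 1 (shut). In form: [{"ax": .., "ay": .., "az": .., "x": .., "y": .., "z": .., "hand": ..}, ...]. A call has 1 to 5 rows; each row shifts and turns the commanded pose from where the row before left it, along the tool's axes as they then stand; what a row does not reach is not made up. A row lasts 1/12 s, in which the tool goes at most 41.7 mm and 7.16 degrees, less where a joint would pass 70% of its speed; a pose out of reach is approached as far as the arm can. A call with a gripper value outside its range is refused whole. The fingers move at their own pace and stop on an object; FORCE is the grip in N (left out, the last holds). Time passes only in rows, so rows that do not move let the fingers close. It gives the time, the measured TCP pose, the force and the opening at its end, in the units of the state.
- get_state(): the state, without advancing time (a new reading comes with each control period).
- read_camera(name): name is "side" or "top"; returns a dict with "img" (480x640x3 uint8, red, green, blue), "fov_y" (degrees; the focal length in pixels is half the picture's height over the tangent of half this angle, whatever the lens; pixels are square), "cx", "cy" (the principal point, pixels), "T" (4x4, takes a point from camera to world coordinates). Camera axes: x right, y down, z forward; pixel columns grow to the right and rows downward; lengths in m; the calibration is good to about 2 mm. A picture is of the moment at which its call begins. There is no depth.
- sign_off(): hands the job in, once; it reports no verdict.
The state is a dict: "time": time; "qpos": joint angles; "dq": joint speeds; "joint_efforts": joint torques, N m; "eef_pos": TCP position; "tcp_rot": TCP orientation; "contact_force": force on the tool from outside, world axes, zero at the start; "wrist_torque": the same for the moment, N m; "opening": opening from 0.0 (shut) to 1.0 (fully open).
Only numpy, scipy, OpenCV 4.12 (cv2) and the standard library are available. Lean on these libraries where they do the work, as an engineer would, in place of code of your own. Each camera call takes 0.05 s, during which the arm holds its last target. There are 200 camera calls.

## Working session

There is one attempt and no reset: what is moved stays moved. The work goes in short steps, Python scripts to look and compute and a shell command to move; the robot and the scene stay as the last step left them, time stands still between calls to the robot, and variables do not carry over. Pictures are saved under pics/ and viewed, about 8 in all and at most 12, crops included, and the job is handed in when it is done.

```bash
mkdir -p pics; ls; python3 - <<'E'
from plant import *
import cv2,numpy as np
s=get_state();print(s)
for n in("top","side"):
    c=read_camera(n);cv2.imwrite(f"pics/{n}0.png",c["img"][:,:,::-1]);print(n,c["fov_y"],c["cx"],c["cy"],np.round(c["T"],4).tolist())
E
```

```text
pics
{'time': 0.0, 'qpos': array([ 1.15398484e+00,  2.87199042e-01,  1.57816527e+00,  1.81235682e-06,
        1.27860511e+00, -1.50030046e-01]), 'dq': array([-1.42312084e-03, -6.72013861e-04, -1.28405594e-04, -2.36996270e-03,
        4.81175104e-06, -9.08011654e-04]), 'joint_efforts': array([-8.25303905e-04, -4.05984771e+01, -2.92621207e+01, -2.16018643e-04,
        5.91934018e-03, -1.39248954e-05]), 'eef_pos': array([0.17768263, 0.65054368, 0.24093124]), 'tcp_rot': array([ 0.56245957,  0.42832318, -0.42979706, -0.561652  ]), 'contact_force': array([ 0.1961963 , -0.58651516,  0.32314609]), 'wrist_torque': array([-0.01665123, -0.06470328, -0.02644583]), 'opening': 1.000612164940457}
top 57.56703309446345 313.01809201138207 244.68401471230507 [[0.0071, -0.9856, 0.1692, 0.3322], [-0.9997, -0.0113, -0.0237, 0.094], [0.0253, -0.169, -0.9853, 1.2244], [0.0, 0.0, 0.0, 1.0]]
side 55.231603553453155 316.4294230509056 243.50934454303803 [[0.907, -0.3046, 0.2907, 0.1795], [-0.421, -0.6423, 0.6405, -0.7132], [-0.0084, -0.7033, -0.7108, 0.9905], [0.0, 0.0, 0.0, 1.0]]
```

View pics/top0.png

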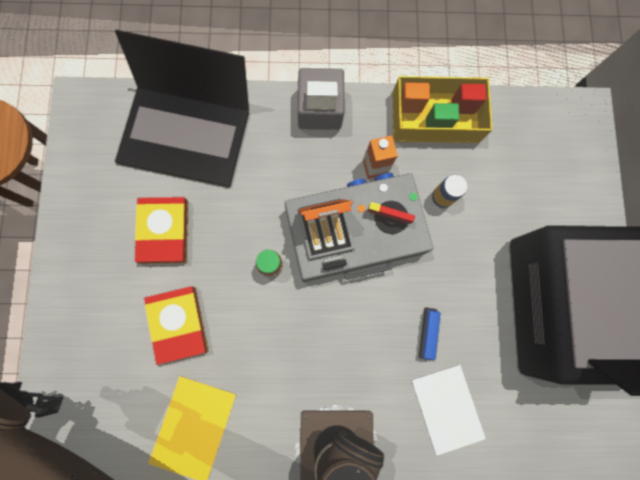

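View pics/side0.png

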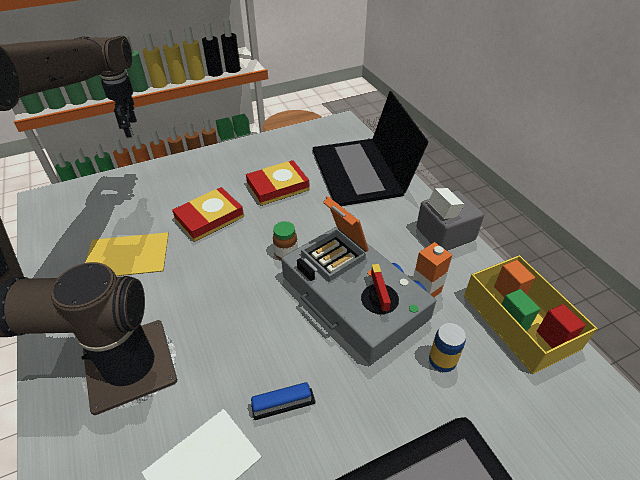

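The top view shows the box with white dot ~(383,188), green ~(413,197), orange ~(362,208) and the handle on orange. The cover is open, hinged on the far side, and the carton stands close behind the box. In the side view the white dot is ~(404,282) and green ~(414,308).

```bash
cat > h.py <<'E'
import numpy as np,cv2
from plant import *
from scipy.spatial.transform import Rotation as R
def ray(c,u,v,z):
    f=240/np.tan(np.radians(c["fov_y"])/2);T=np.array(c["T"])
    d=T[:3,:3]@[(u-c["cx"])/f,(v-c["cy"])/f,1];o=T[:3,3];return o+d*(z-o[2])/d[2]
def proj(c,p):
    f=240/np.tan(np.radians(c["fov_y"])/2);T=np.array(c["T"]);q=T[:3,:3].T@(np.array(p)-T[:3,3]);return [c["cx"]+f*q[0]/q[2],c["cy"]+f*q[1]/q[2]]
def blobs(c,box,m):
    hsv=cv2.cvtColor(c["img"],cv2.COLOR_RGB2HSV);x0,y0,x1,y1=box
    k=cv2.inRange(hsv,*[np.array(a) for a in m]);k2=np.zeros_like(k);k2[y0:y1,x0:x1]=k[y0:y1,x0:x1]
    n,l,s,ce=cv2.connectedComponentsWithStats(k2);return [(s[i,4],ce[i]) for i in range(1,n) if s[i,4]>8]
W=((0,0,190),(180,40,255));G=((45,100,60),(80,255,255));O=((7,140,120),(16,255,255));Y=((22,140,120),(35,255,255));RD=((0,150,80),(4,255,255))
E
python3 - <<'E'
from h import *
B={"top":(355,170,425,235),"side":(360,255,432,325)}
for n in B:
    c=read_camera(n)
    for nm,m,z in(("W",W,.09),("G",G,.09),("O",O,.09),("Y",Y,.142),("R",RD,.142)):
        for a,ce in blobs(c,B[n],m): print(n,nm,a,ce.round(1),ray(c,*ce,z).round(4))
c=read_camera("top");cv2.imwrite("pics/z.png",cv2.resize(c["img"][130:310,260:480,::-1],None,fx=3.4,fy=3.3,interpolation=2))
E
```

```text
top W 54 [383.3 187.3] [ 0.6868 -0.1226  0.09  ]
top G 36 [412.9 196.2] [ 0.663  -0.2025  0.09  ]
top O 38 [361.1 208.1] [ 0.6281 -0.0615  0.09  ]
top Y 68 [374.2 206.8] [ 0.6185 -0.0883  0.142 ]
top R 240 [396.1 213.3] [ 0.602  -0.1442  0.142 ]
side W 40 [403.5 281.5] [ 0.6908 -0.1203  0.09  ]
side G 54 [413.1 308. ] [ 0.6665 -0.2011  0.09  ]
side O 37 [428.2 257. ] [ 0.7966 -0.076   0.09  ]
side O 16 [369.4 272.5] [ 0.6274 -0.0567  0.09  ]
side Y 57 [376.1 267.7] [ 0.6242 -0.088   0.142 ]
side R 255 [382.7 290.7] [ 0.6018 -0.1575  0.142 ]
```

View pics/z.png

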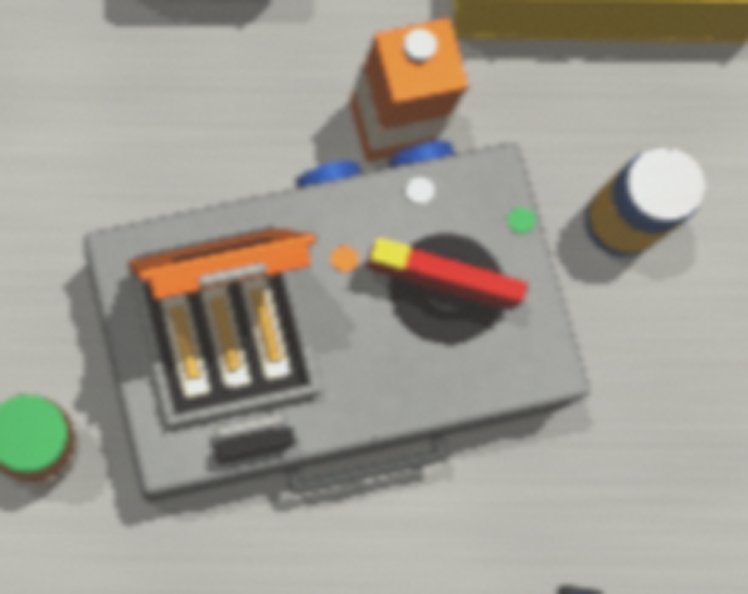

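The zoom confirms it: the dots are 83–85 mm apart in both views, which matches the 84 mm pitch. I now have the handle axis at ~(0.607, -0.141) and yaw at ~13.8°.

```bash
cat >> h.py <<'E'
psi=0.2415;H=np.array([.6068,-.1413]);u=np.array([np.cos(psi),np.sin(psi)]);v=np.array([-u[1],u[0]])
def loc(x,y): return H+u*x+v*(y+.09)   # housing local -> world, m
def go(p,yaw=None,pos=None,rot=None):
    "delta in tool axes (mm) to p; yaw=wanted heading of tool x"
    s=get_state();pos=s["eef_pos"] if pos is None else pos;r=R.from_quat(s["tcp_rot"])
    print("t",round(s["time"],2),"pos",s["eef_pos"].round(4),"F",s["contact_force"].round(1),"open",round(s["opening"],2),"q",s["qpos"].round(2))
    print("axes x,y,z:",r.as_matrix().T.round(3).tolist())
    print("delta tool mm",(r.inv().apply(np.array(p)-pos)*1000).round(1))
    if yaw is not None:
        x=r.as_matrix()[:,0];h=np.arctan2(x[1],x[0]);d=(yaw-h+np.pi/2)%np.pi-np.pi/2
        print("heading x",h.round(3),"ccw turn needed",d.round(3),"=> ay",(-d).round(3), "rows of .12:",(-d/.12).round(2))
E
python3 - <<'E'
from h import *
go([*H,.32],psi+np.pi/3+np.pi/2)
print("hinge",loc(.068,.09),"press",loc(-.045,.09))
t=read_camera("top");s=read_camera("side")
# cover near edge height estimate in side & top: predicted projections for angles
for a in(1.2,1.3,1.4,1.5,1.6):
    x=.068-.138*np.cos(a);z=.118+.138*np.sin(a)
    P=[[*loc(x,y),z] for y in(.028,.152)]
    print(a,[np.round(proj(c,p)) .tolist() for c in(t,s) for p in P])
E
```

```text
t 0.25 pos [0.1778 0.6508 0.2416] F [-0.1 -0.2  1. ] open 1.0 q [ 1.15  0.29  1.58 -0.    1.28 -0.15]
axes x,y,z: [[0.264, 0.965, -0.001], [-0.0, -0.001, -1.0], [-0.965, 0.264, 0.0]]
delta tool mm [-651.1  -77.7 -622.6]
heading x 1.304 ccw turn needed 1.555 => ay -1.555 rows of .12: -12.96
hinge [0.62977798 0.0497393 ] press [0.5200572  0.02271429]
1.2 [[353.0, 204.0], [301.0, 216.0], [356.0, 224.0], [323.0, 198.0]]
1.3 [[352.0, 198.0], [300.0, 210.0], [360.0, 220.0], [327.0, 194.0]]
1.4 [[351.0, 193.0], [299.0, 204.0], [364.0, 217.0], [331.0, 191.0]]
1.5 [[350.0, 187.0], [297.0, 199.0], [368.0, 214.0], [335.0, 189.0]]
1.6 [[348.0, 181.0], [296.0, 193.0], [372.0, 211.0], [339.0, 186.0]]
```

Cover is at about 1.2 rad. Now lift, cross over, and turn clockwise, which keeps joint 6 near 0.

```bash
i="python3 -m inch"
$i '[{"y":-40,"hand":-1},{"y":-40},{"x":-15,"z":-14},{"x":-29,"z":-28},{"x":-29,"z":-28}]'
$i '[{"x":-29,"z":-28},{"x":-29,"z":-28},{"x":-29,"z":-28},{"x":-29,"z":-28},{"x":-29,"z":-28}]'
$i '[{"x":-29,"z":-28},{"x":-29,"z":-28},{"x":-29,"z":-28},{"x":-29,"z":-28},{"x":-29,"z":-28}]'
$i '[{"x":-29,"z":-28},{"x":-29,"z":-28},{"x":-29,"z":-28},{"x":-29,"z":-28},{"x":-29,"z":-28}]'
$i '[{"x":-29,"z":-28},{"x":-29,"z":-28},{"x":-16,"z":-14},{"ay":0.12},{"ay":0.12}]'
$i '[{"ay":0.12},{"ay":0.12},{"ay":0.12},{"ay":0.12},{"ay":0.12}]'
$i '[{"ay":0.12},{"ay":0.12},{"ay":0.12},{"ay":0.12},{"ay":0.12}]'
$i '[{"ay":0.12},{"ay":0.03},{},{},{}]'
python3 -c "
from h import *
go([*H,.128],psi+np.pi/3+np.pi/2)
c=read_camera('side');cv2.imwrite('pics/s1.png',cv2.resize(c['img'][120:360,240:480,::-1],None,fx=2.5,fy=2.5))"
```

```text
t 0.35 pos [0.1779 0.651  0.242 ] F [-0.4  0.5  1.1] open 1.0 q [ 1.15  0.29  1.58  0.    1.28 -0.15]
axes x,y,z: [[0.264, 0.965, -0.0], [-0.0, -0.0, -1.0], [-0.965, 0.264, 0.0]]
delta tool mm [-651.1  114.3 -622.6]
heading x 1.304 ccw turn needed 1.555 => ay -1.555 rows of .12: -12.96validation failed for argument at $[0]...
validation failed for argument at $[0]...
validation failed for argument at $[0]...
validation failed for argument at $[0]...
validation failed for argument at $[0]...
validation failed for argument at $[0]...
validation failed for argument at $[0]...
validation failed for argument at $[0]...
```

Every field seems to be required, so I'll write the rows out in full.

```bash
python3 -m inch '[{"ax":0,"ay":0,"az":0,"x":0,"y":-40,"z":0,"hand":-1},{"ax":0,"ay":0,"az":0,"x":0,"y":-40,"z":0,"hand":-1},{"ax":0,"ay":0,"az":0,"x":-15,"y":0,"z":-14,"hand":-1},{"ax":0,"ay":0,"az":0,"x":-29,"y":0,"z":-28,"hand":-1},{"ax":0,"ay":0,"az":0,"x":-29,"y":0,"z":-28,"hand":-1}]'
```

```text
time: 0.82
eef_pos: [0.2262, 0.5621, 0.3235]
tcp_rot: [-0.561, -0.431, 0.429, 0.562]
contact_force: [1.1, -0.8, -0.1]
opening: 1.0
```

```bash
python3 -m inch '[{"ax":0,"ay":0,"az":0,"x":-29,"y":0,"z":-28,"hand":-1},{"ax":0,"ay":0,"az":0,"x":-29,"y":0,"z":-28,"hand":-1},{"ax":0,"ay":0,"az":0,"x":-29,"y":0,"z":-28,"hand":-1},{"ax":0,"ay":0,"az":0,"x":-29,"y":0,"z":-28,"hand":-1},{"ax":0,"ay":0,"az":0,"x":-29,"y":0,"z":-28,"hand":-1}]'
python3 -m inch '[{"ax":0,"ay":0,"az":0,"x":-29,"y":0,"z":-28,"hand":-1},{"ax":0,"ay":0,"az":0,"x":-29,"y":0,"z":-28,"hand":-1},{"ax":0,"ay":0,"az":0,"x":-29,"y":0,"z":-28,"hand":-1},{"ax":0,"ay":0,"az":0,"x":-29,"y":0,"z":-28,"hand":-1},{"ax":0,"ay":0,"az":0,"x":-29,"y":0,"z":-28,"hand":-1}]'
python3 -m inch '[{"ax":0,"ay":0,"az":0,"x":-29,"y":0,"z":-28,"hand":-1},{"ax":0,"ay":0,"az":0,"x":-29,"y":0,"z":-28,"hand":-1},{"ax":0,"ay":0,"az":0,"x":-29,"y":0,"z":-28,"hand":-1},{"ax":0,"ay":0,"az":0,"x":-29,"y":0,"z":-28,"hand":-1},{"ax":0,"ay":0,"az":0,"x":-29,"y":0,"z":-28,"hand":-1}]'
python3 -m inch '[{"ax":0,"ay":0,"az":0,"x":-29,"y":0,"z":-28,"hand":-1},{"ax":0,"ay":0,"az":0,"x":-29,"y":0,"z":-28,"hand":-1},{"ax":0,"ay":0,"az":0,"x":-29,"y":0,"z":-28,"hand":-1},{"ax":0,"ay":0,"az":0,"x":-29,"y":0,"z":-28,"hand":-1},{"ax":0,"ay":0,"az":0,"x":-27,"y":0,"z":-20,"hand":-1}]'
python3 -m inch '[{"ax":0,"ay":0.12,"az":0,"x":0,"y":0,"z":0,"hand":-1},{"ax":0,"ay":0.12,"az":0,"x":0,"y":0,"z":0,"hand":-1},{"ax":0,"ay":0.12,"az":0,"x":0,"y":0,"z":0,"hand":-1},{"ax":0,"ay":0.12,"az":0,"x":0,"y":0,"z":0,"hand":-1},{"ax":0,"ay":0.12,"az":0,"x":0,"y":0,"z":0,"hand":-1}]'
python3 -m inch '[{"ax":0,"ay":0.12,"az":0,"x":0,"y":0,"z":0,"hand":-1},{"ax":0,"ay":0.12,"az":0,"x":0,"y":0,"z":0,"hand":-1},{"ax":0,"ay":0.12,"az":0,"x":0,"y":0,"z":0,"hand":-1},{"ax":0,"ay":0.12,"az":0,"x":0,"y":0,"z":0,"hand":-1},{"ax":0,"ay":0.12,"az":0,"x":0,"y":0,"z":0,"hand":-1}]'
python3 -m inch '[{"ax":0,"ay":0.12,"az":0,"x":0,"y":0,"z":0,"hand":-1},{"ax":0,"ay":0.12,"az":0,"x":0,"y":0,"z":0,"hand":-1},{"ax":0,"ay":0.12,"az":0,"x":0,"y":0,"z":0,"hand":-1},{"ax":0,"ay":0.03,"az":0,"x":0,"y":0,"z":0,"hand":-1},{"ax":0,"ay":0,"az":0,"x":0,"y":0,"z":0,"hand":-1}]'
python3 -c "
from h import *
go([*H,.128],psi+np.pi/3+np.pi/2)"
```

```text
time: 1.23
eef_pos: [0.3234, 0.3837, 0.3226]
tcp_rot: [0.562, 0.43, -0.429, -0.562]
contact_force: [1.2, 0.7, 0.2]
opening: 0.999
time: 1.65
eef_pos: [0.4203, 0.2069, 0.3228]
tcp_rot: [0.562, 0.43, -0.429, -0.562]
contact_force: [-0.2, 0.2, 0.0]
opening: 1.003
time: 2.07
eef_pos: [0.5172, 0.0299, 0.3227]
tcp_rot: [0.562, 0.429, -0.429, -0.562]
contact_force: [0.0, 0.4, -0.7]
opening: 0.999
time: 2.48
eef_pos: [0.6073, -0.1433, 0.3221]
tcp_rot: [0.562, 0.429, -0.429, -0.562]
contact_force: [0.2, 0.6, 0.1]
opening: 0.998
time: 2.9
eef_pos: [0.6063, -0.1411, 0.3223]
tcp_rot: [-0.664, -0.242, 0.242, 0.665]
contact_force: [-0.6, -0.4, 0.2]
opening: 1.001
time: 3.32
eef_pos: [0.6063, -0.1408, 0.3224]
tcp_rot: [0.706, 0.035, -0.035, -0.706]
contact_force: [0.2, -0.7, -0.8]
opening: 0.998
time: 3.73
eef_pos: [0.6063, -0.1408, 0.3224]
tcp_rot: [0.7, -0.101, 0.101, -0.7]
contact_force: [-0.3, -0.5, 0.2]
opening: 0.999
t 3.73 pos [ 0.6063 -0.1408  0.3224] F [-0.3 -0.5  0.2] open 1.0 q [-0.39  0.12  1.62 -0.    1.4  -0.1 ]
axes x,y,z: [[0.959, -0.282, 0.0], [0.0, -0.0, -1.0], [0.282, 0.959, -0.0]]
delta tool mm [  0.6 194.4  -0.3]
heading x -0.286 ccw turn needed 0.004 => ay -0.004 rows of .12: -0.04
```

```bash
python3 -m inch '[{"ax":0,"ay":0,"az":0,"x":0,"y":35,"z":0,"hand":-1},{"ax":0,"ay":0,"az":0,"x":0,"y":35,"z":0,"hand":-1},{"ax":0,"ay":0,"az":0,"x":0,"y":35,"z":0,"hand":-1},{"ax":0,"ay":0,"az":0,"x":0,"y":25,"z":0,"hand":-1},{"ax":0,"ay":0,"az":0,"x":0,"y":0,"z":0,"hand":-1}]' 30
python3 -m inch '[{"ax":0,"ay":0,"az":0,"x":0,"y":20,"z":0,"hand":-1},{"ax":0,"ay":0,"az":0,"x":0,"y":20,"z":0,"hand":-1},{"ax":0,"ay":0,"az":0,"x":0,"y":15,"z":0,"hand":-1},{"ax":0,"ay":0,"az":0,"x":0,"y":11,"z":0,"hand":-1},{"ax":0,"ay":0,"az":0,"x":0,"y":0,"z":0,"hand":-1}]'
python3 -c "
from h import *
go([*H,.126])
c=read_camera('side');cv2.imwrite('pics/s1.png',cv2.resize(c['img'][120:360,240:480,::-1],None,fx=2.5,fy=2.5))"
```

```text
time: 4.15
eef_pos: [0.6024, -0.1393, 0.1848]
tcp_rot: [-0.699, 0.105, -0.096, 0.701]
contact_force: [-0.6, 0.6, -0.4]
opening: 1.0
time: 4.57
eef_pos: [0.6056, -0.1406, 0.1251]
tcp_rot: [-0.7, 0.102, -0.1, 0.7]
contact_force: [-0.6, -0.2, 0.1]
opening: 0.999
t 4.57 pos [ 0.6056 -0.1406  0.1251] F [-0.6 -0.2  0.1] open 1.0 q [-0.39  0.29  1.8  -0.    1.06 -0.11]
axes x,y,z: [[0.96, -0.282, -0.003], [-0.003, 0.001, -1.0], [0.282, 0.96, 0.0]]
delta tool mm [ 1.4 -0.9 -0.4]
```

View pics/s1.png

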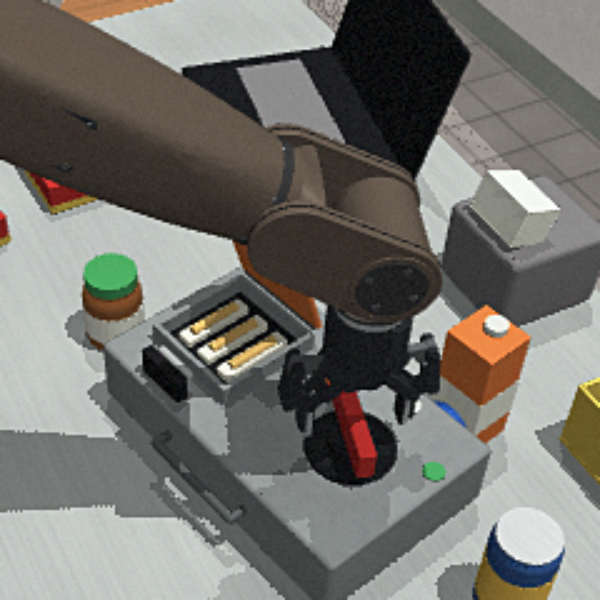

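The jaws straddle the red bar symmetrically (picture ~(355,430)) with no contact. Close gently.

```bash
python3 -m inch '[{"ax":0,"ay":0,"az":0,"x":0,"y":0,"z":0,"hand":1},{"ax":0,"ay":0,"az":0,"x":0,"y":0,"z":0,"hand":1},{"ax":0,"ay":0,"az":0,"x":0,"y":0,"z":0,"hand":1},{"ax":0,"ay":0,"az":0,"x":0,"y":0,"z":0,"hand":1},{"ax":0,"ay":0,"az":0,"x":0,"y":0,"z":0,"hand":1}]' 30
python3 -m inch '[{"ax":0,"ay":0,"az":0,"x":0,"y":0,"z":0,"hand":1},{"ax":0,"ay":0,"az":0,"x":0,"y":0,"z":0,"hand":1},{"ax":0,"ay":0,"az":0,"x":0,"y":0,"z":0,"hand":1},{"ax":0,"ay":0,"az":0,"x":0,"y":0,"z":0,"hand":1},{"ax":0,"ay":0,"az":0,"x":0,"y":0,"z":0,"hand":1}]'
python3 -c "
from h import *
go([*H,.126]);print(get_state()['wrist_torque'])"
```

```text
time: 5.03
eef_pos: [0.6066, -0.141, 0.1271]
tcp_rot: [0.7, -0.1, 0.101, -0.7]
contact_force: [-1.3, 0.8, -0.2]
opening: 0.299
time: 5.45
eef_pos: [0.606, -0.1408, 0.127]
tcp_rot: [0.7, -0.101, 0.1, -0.7]
contact_force: [-4.4, 0.4, 5.1]
opening: 0.2
t 5.45 pos [ 0.606  -0.1408  0.127 ] F [-4.4  0.4  5.1] open 0.2 q [-0.39  0.29  1.8  -0.    1.06 -0.11]
axes x,y,z: [[0.959, -0.282, -0.001], [-0.001, 0.0, -1.0], [0.282, 0.959, -0.0]]
delta tool mm [ 0.9  1.  -0.3]
[ 0.11523728  0.55256936 -0.01769781]
```

Bar gripped (17 mm ≈ 18 mm). Turn clockwise 60° to off.

```bash
python3 -m inch '[{"ax":0,"ay":0,"az":0,"x":0,"y":0,"z":0,"hand":1},{"ax":0,"ay":0.08,"az":0,"x":0,"y":0,"z":0,"hand":1},{"ax":0,"ay":0.08,"az":0,"x":0,"y":0,"z":0,"hand":1},{"ax":0,"ay":0.08,"az":0,"x":0,"y":0,"z":0,"hand":1},{"ax":0,"ay":0.08,"az":0,"x":0,"y":0,"z":0,"hand":1}]' 60
python3 -m inch '[{"ax":0,"ay":0.08,"az":0,"x":0,"y":0,"z":0,"hand":1},{"ax":0,"ay":0.08,"az":0,"x":0,"y":0,"z":0,"hand":1},{"ax":0,"ay":0.08,"az":0,"x":0,"y":0,"z":0,"hand":1},{"ax":0,"ay":0.08,"az":0,"x":0,"y":0,"z":0,"hand":1},{"ax":0,"ay":0.08,"az":0,"x":0,"y":0,"z":0,"hand":1}]'
python3 -m inch '[{"ax":0,"ay":0.08,"az":0,"x":0,"y":0,"z":0,"hand":1},{"ax":0,"ay":0.08,"az":0,"x":0,"y":0,"z":0,"hand":1},{"ax":0,"ay":0.08,"az":0,"x":0,"y":0,"z":0,"hand":1},{"ax":0,"ay":0.08,"az":0,"x":0,"y":0,"z":0,"hand":1},{"ax":0,"ay":0.01,"az":0,"x":0,"y":0,"z":0,"hand":1}]'
python3 -m inch '[{"ax":0,"ay":0,"az":0,"x":0,"y":0,"z":0,"hand":1},{"ax":0,"ay":0,"az":0,"x":0,"y":0,"z":0,"hand":1},{"ax":0,"ay":0,"az":0,"x":0,"y":0,"z":0,"hand":1},{"ax":0,"ay":0,"az":0,"x":0,"y":0,"z":0,"hand":1},{"ax":0,"ay":0,"az":0,"x":0,"y":0,"z":0,"hand":1}]'
python3 -c "
from h import *
go([*H,.126],psi-np.pi/2);print(get_state()['wrist_torque'])
c=read_camera('side');cv2.imwrite('pics/s2.png',cv2.resize(c['img'][200:360,300:480,::-1],None,fx=3,fy=3))"
```

```text
time: 5.87
eef_pos: [0.6057, -0.1411, 0.1273]
tcp_rot: [0.68, -0.205, 0.204, -0.674]
contact_force: [-4.9, 2.4, 4.1]
opening: 0.198
time: 6.28
eef_pos: [0.6051, -0.1407, 0.1271]
tcp_rot: [0.62, -0.343, 0.34, -0.619]
contact_force: [-7.4, 0.8, 7.5]
opening: 0.2
time: 6.7
eef_pos: [0.6055, -0.1401, 0.1271]
tcp_rot: [0.555, -0.44, 0.438, -0.554]
contact_force: [-6.4, 3.5, 6.6]
opening: 0.197
time: 7.12
eef_pos: [0.6055, -0.1401, 0.1271]
tcp_rot: [0.555, -0.439, 0.437, -0.555]
contact_force: [-6.5, 2.4, 7.0]
opening: 0.198
t 7.12 pos [ 0.6055 -0.1401  0.1271] F [-6.5  2.4  7. ] open 0.2 q [-0.39  0.29  1.8   0.    1.06  0.95]
axes x,y,z: [[0.233, -0.973, -0.002], [-0.003, 0.002, -1.0], [0.973, 0.233, -0.002]]
delta tool mm [1.4 1.1 1. ]
heading x -1.336 ccw turn needed 0.007 => ay -0.007 rows of .12: -0.06
[ 0.49959405  0.82274422 -0.0135216 ]
```

View pics/s2.png

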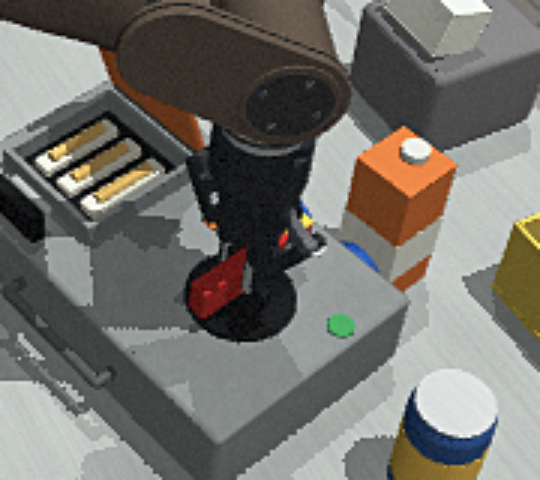

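The bar's yellow tip is at the white dot, and the tool turned the full 60° with low forces. Release, rise, close the fingers and move behind the cover.

```bash
python3 -m inch '[{"ax":0,"ay":0,"az":0,"x":0,"y":0,"z":0,"hand":-1},{"ax":0,"ay":0,"az":0,"x":0,"y":0,"z":0,"hand":-1},{"ax":0,"ay":0,"az":0,"x":0,"y":0,"z":0,"hand":-1},{"ax":0,"ay":0,"az":0,"x":0,"y":0,"z":0,"hand":-1},{"ax":0,"ay":0,"az":0,"x":0,"y":0,"z":0,"hand":-1}]'
python3 -m inch '[{"ax":0,"ay":0,"az":0,"x":0,"y":-20,"z":0,"hand":-1},{"ax":0,"ay":0,"az":0,"x":0,"y":-40,"z":0,"hand":-1},{"ax":0,"ay":0,"az":0,"x":0,"y":-40,"z":0,"hand":-1},{"ax":0,"ay":0,"az":0,"x":0,"y":-40,"z":0,"hand":-1},{"ax":0,"ay":0,"az":0,"x":0,"y":-40,"z":0,"hand":-1}]'
python3 -m inch '[{"ax":0,"ay":0,"az":0,"x":0,"y":-35,"z":0,"hand":1},{"ax":0,"ay":0,"az":0,"x":0,"y":0,"z":40,"hand":1},{"ax":0,"ay":0,"az":0,"x":0,"y":0,"z":40,"hand":1},{"ax":0,"ay":0,"az":0,"x":-36,"y":0,"z":0,"hand":1},{"ax":0,"ay":0,"az":0,"x":-36,"y":0,"z":0,"hand":1}]'
python3 -m inch '[{"ax":0,"ay":0,"az":0,"x":-36,"y":0,"z":0,"hand":1},{"ax":0,"ay":0,"az":0,"x":-36,"y":0,"z":0,"hand":1},{"ax":0,"ay":0,"az":0,"x":-36,"y":0,"z":0,"hand":1},{"ax":0,"ay":0,"az":0,"x":0,"y":0,"z":0,"hand":1},{"ax":0,"ay":0,"az":0,"x":0,"y":0,"z":0,"hand":1}]'
python3 -c "
from h import *
go([*loc(.08,.09),.231],psi-np.pi/2)
a=[read_camera(n)['img'][y:y+180,x:x+240,::-1] for n,x,y in(('side',260,160),('top',260,130))]
cv2.imwrite('pics/s3.png',cv2.resize(np.vstack(a),None,fx=1.65,fy=1.65))"
```

```text
time: 7.58
eef_pos: [0.6064, -0.1409, 0.1261]
tcp_rot: [-0.555, 0.438, -0.438, 0.555]
contact_force: [-0.1, 0.4, -0.4]
opening: 0.893
time: 8.0
eef_pos: [0.6061, -0.1408, 0.308]
tcp_rot: [-0.555, 0.438, -0.438, 0.555]
contact_force: [1.1, -0.3, -0.5]
opening: 1.003
time: 8.42
eef_pos: [0.6689, -0.0525, 0.3355]
tcp_rot: [0.556, -0.441, 0.436, -0.553]
contact_force: [-0.5, 0.9, 0.3]
opening: 0.297
time: 8.83
eef_pos: [0.6419, 0.0547, 0.3414]
tcp_rot: [-0.556, 0.437, -0.437, 0.556]
contact_force: [0.7, -0.9, 0.5]
opening: -0.001
t 8.83 pos [0.6419 0.0547 0.3414] F [ 0.7 -0.9  0.5] open -0.0 q [-0.07  0.16  1.54 -0.    1.43  1.26]
axes x,y,z: [[0.236, -0.972, 0.0], [0.0, -0.0, -1.0], [0.972, 0.236, 0.0]]
delta tool mm [  1.9 110.4  -1. ]
heading x -1.333 ccw turn needed 0.003 => ay -0.003 rows of .12: -0.03
```

View pics/s3.png

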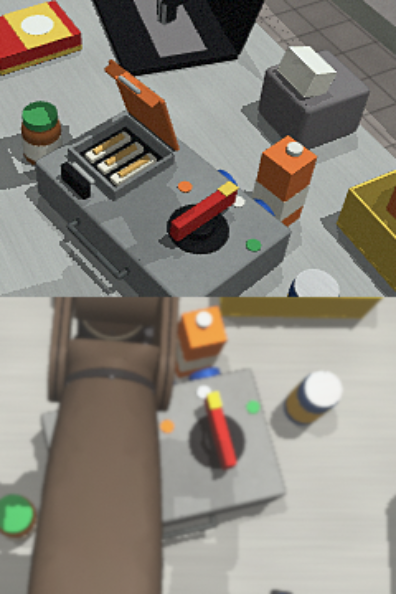

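Both views show the handle on the white dot and the cover still at about 1.2 rad. Now check the handle numerically and compute the pressing arc.

```bash
python3 - <<'E'
from h import *
for n,B in(("top",(355,170,425,235)),("side",(360,255,432,325))):
    c=read_camera(n)
    for a,ce in blobs(c,B,Y):
        p=ray(c,*ce,.142)[:2]-H; print(n,a,p,"handle angle",psi-np.arctan2(p[1],p[0]))
prev=(.080,.3414)
for a in(1.35,1.2,1.05,.9,.75,.6,.45,.3,.2,.12,.05,0):
    p=(.068-.113*np.cos(a)+.004*np.sin(a)+.011*np.sin(a),.118+.113*np.sin(a)+.004*np.cos(a)+.011)
    print(a,np.round(p,4),"z(mm)",round((p[0]-prev[0])*1e3,1),"y",round((prev[1]-p[1])*1e3,1));prev=p
E
```

```text
top 59 [0.04969296 0.01370853] handle angle -0.02766978684767407
side 59 [0.05492252 0.01304295] handle angle 0.008340058093768865
1.35 [0.0579 0.2401] z(mm) -22.1 y 101.3
1.2 [0.041  0.2358] z(mm) -16.9 y 4.4
1.05 [0.0248 0.229 ] z(mm) -16.2 y 6.8
0.9 [0.0095 0.22  ] z(mm) -15.3 y 9.0
0.75 [-0.0045  0.209 ] z(mm) -14.0 y 11.1
0.6 [-0.0168  0.1961] z(mm) -12.3 y 12.8
0.45 [-0.0272  0.1818] z(mm) -10.4 y 14.4
0.3 [-0.0355  0.1662] z(mm) -8.3 y 15.5
0.2 [-0.0398  0.1554] z(mm) -4.2 y 10.8
0.12 [-0.0424  0.1465] z(mm) -2.6 y 8.9
0.05 [-0.0441  0.1386] z(mm) -1.7 y 7.9
0 [-0.045  0.133] z(mm) -0.9 y 5.6
```

Handle reads 0 within ±0.03 rad. Descend behind the cover, then follow the arc to ~0.3 rad.

```bash
python3 -m inch '[{"ax":0,"ay":0,"az":0,"x":2,"y":35,"z":0,"hand":1},{"ax":0,"ay":0,"az":0,"x":0,"y":35,"z":0,"hand":1},{"ax":0,"ay":0,"az":0,"x":0,"y":31,"z":0,"hand":1},{"ax":0,"ay":0,"az":0,"x":0,"y":0,"z":0,"hand":1},{"ax":0,"ay":0,"az":0,"x":0,"y":0,"z":-11,"hand":1}]'
python3 -m inch '[{"ax":0,"ay":0,"az":0,"x":0,"y":0,"z":-11,"hand":1},{"ax":0,"ay":0,"az":0,"x":0,"y":4,"z":-17,"hand":1},{"ax":0,"ay":0,"az":0,"x":0,"y":3,"z":-8,"hand":1},{"ax":0,"ay":0,"az":0,"x":0,"y":4,"z":-8,"hand":1},{"ax":0,"ay":0,"az":0,"x":0,"y":4,"z":-8,"hand":1}]'
python3 -m inch '[{"ax":0,"ay":0,"az":0,"x":0,"y":5,"z":-8,"hand":1},{"ax":0,"ay":0,"az":0,"x":0,"y":5,"z":-7,"hand":1},{"ax":0,"ay":0,"az":0,"x":0,"y":6,"z":-7,"hand":1},{"ax":0,"ay":0,"az":0,"x":0,"y":6,"z":-6,"hand":1},{"ax":0,"ay":0,"az":0,"x":0,"y":7,"z":-6,"hand":1}]'
python3 -m inch '[{"ax":0,"ay":0,"az":0,"x":0,"y":7,"z":-5,"hand":1},{"ax":0,"ay":0,"az":0,"x":0,"y":7,"z":-5,"hand":1},{"ax":0,"ay":0,"az":0,"x":0,"y":8,"z":-4,"hand":1},{"ax":0,"ay":0,"az":0,"x":0,"y":8,"z":-4,"hand":1},{"ax":0,"ay":0,"az":0,"x":0,"y":0,"z":0,"hand":1}]'
python3 -c "
from h import *
go([*loc(-.0355,.09),.1662],psi-np.pi/2)
c=read_camera('side');cv2.imwrite('pics/s4.png',cv2.resize(c['img'][120:360,240:480,::-1],None,fx=2.5,fy=2.5))"
```

```text
time: 9.45
eef_pos: [0.6318, 0.0472, 0.2377]
tcp_rot: [0.556, -0.44, 0.437, -0.554]
contact_force: [-0.1, 0.2, 1.0]
opening: 0.003
time: 9.87
eef_pos: [0.582, 0.0354, 0.2268]
tcp_rot: [-0.554, 0.437, -0.439, 0.555]
contact_force: [0.7, -0.9, 0.2]
opening: 0.0
time: 10.28
eef_pos: [0.5478, 0.0283, 0.1956]
tcp_rot: [-0.555, 0.438, -0.438, 0.555]
contact_force: [1.0, -0.1, 0.6]
opening: -0.001
time: 10.7
eef_pos: [0.5287, 0.0242, 0.1637]
tcp_rot: [0.556, -0.44, 0.437, -0.554]
contact_force: [-0.4, 1.5, -0.9]
opening: 0.002
t 10.7 pos [0.5287 0.0242 0.1637] F [-0.4  1.5 -0.9] open 0.0 q [-0.15  0.05  2.   -0.    1.1   1.19]
axes x,y,z: [[0.233, -0.973, -0.002], [-0.005, 0.001, -1.0], [0.973, 0.233, -0.005]]
delta tool mm [-0.6 -2.5  0.7]
heading x -1.336 ccw turn needed 0.007 => ay -0.007 rows of .12: -0.06
```

View pics/s4.png

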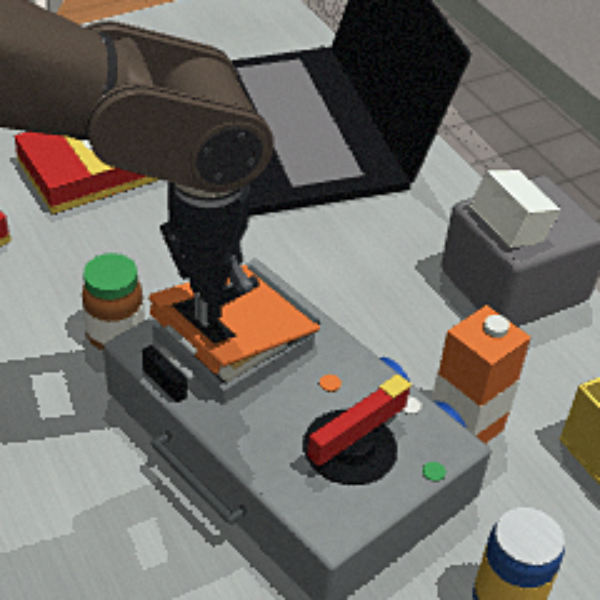

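The fingertips sit on the black patch, the cover is at ~0.3 rad and the handle is on white. Continue down slowly, watching the force.

```bash
python3 -m inch '[{"ax":0,"ay":0,"az":0,"x":0,"y":4,"z":-2,"hand":1},{"ax":0,"ay":0,"az":0,"x":0,"y":4,"z":-2,"hand":1},{"ax":0,"ay":0,"az":0,"x":0,"y":4,"z":-2,"hand":1},{"ax":0,"ay":0,"az":0,"x":0,"y":3,"z":-1,"hand":1},{"ax":0,"ay":0,"az":0,"x":0,"y":2,"z":-1,"hand":1}]'
python3 -m inch '[{"ax":0,"ay":0,"az":0,"x":0,"y":2,"z":-1,"hand":1},{"ax":0,"ay":0,"az":0,"x":0,"y":2,"z":-1,"hand":1},{"ax":0,"ay":0,"az":0,"x":0,"y":2,"z":0,"hand":1},{"ax":0,"ay":0,"az":0,"x":0,"y":1,"z":0,"hand":1},{"ax":0,"ay":0,"az":0,"x":0,"y":1,"z":0,"hand":1}]'
python3 -m inch '[{"ax":0,"ay":0,"az":0,"x":0,"y":1,"z":0,"hand":1},{"ax":0,"ay":0,"az":0,"x":0,"y":1,"z":0,"hand":1},{"ax":0,"ay":0,"az":0,"x":0,"y":1,"z":0,"hand":1},{"ax":0,"ay":0,"az":0,"x":0,"y":1,"z":0,"hand":1},{"ax":0,"ay":0,"az":0,"x":0,"y":0,"z":0,"hand":1}]'
```

```text
time: 11.17
eef_pos: [0.5228, 0.0223, 0.1489]
tcp_rot: [0.555, -0.438, 0.438, -0.555]
contact_force: [1.0, -0.5, 0.0]
opening: 0.0
time: 11.58
eef_pos: [0.5212, 0.0217, 0.1441]
tcp_rot: [0.556, -0.438, 0.437, -0.555]
contact_force: [-8.1, -0.0, 18.2]
opening: 0.002
time: 12.0
eef_pos: [0.5211, 0.0217, 0.1393]
tcp_rot: [0.556, -0.438, 0.438, -0.555]
contact_force: [-2.4, -0.0, 5.3]
opening: -0.001
```

```bash
python3 -m inch '[{"ax":0,"ay":0,"az":0,"x":0,"y":1,"z":0,"hand":1},{"ax":0,"ay":0,"az":0,"x":0,"y":1,"z":0,"hand":1},{"ax":0,"ay":0,"az":0,"x":0,"y":1,"z":0,"hand":1},{"ax":0,"ay":0,"az":0,"x":0,"y":0,"z":0,"hand":1},{"ax":0,"ay":0,"az":0,"x":0,"y":0,"z":0,"hand":1}]'
```

```text
time: 12.42
eef_pos: [0.5209, 0.0219, 0.1337]
tcp_rot: [0.555, -0.438, 0.438, -0.555]
contact_force: [0.1, 0.4, 0.5]
opening: -0.004
```

```bash
python3 -m inch '[{"ax":0,"ay":0,"az":0,"x":0,"y":1,"z":0,"hand":1},{"ax":0,"ay":0,"az":0,"x":0,"y":1,"z":0,"hand":1},{"ax":0,"ay":0,"az":0,"x":0,"y":0,"z":0,"hand":1}]'
```

```text
time: 12.67
eef_pos: [0.5212, 0.0218, 0.133]
tcp_rot: [0.555, -0.438, 0.438, -0.555]
contact_force: [-2.9, -0.3, 4.4]
opening: -0.002
```

```bash
python3 -m inch '[{"ax":0,"ay":0,"az":0,"x":0,"y":1,"z":0,"hand":1},{"ax":0,"ay":0,"az":0,"x":0,"y":1,"z":0,"hand":1},{"ax":0,"ay":0,"az":0,"x":0,"y":0,"z":0,"hand":1}]'
```

```text
time: 12.92
eef_pos: [0.5213, 0.0218, 0.1328]
tcp_rot: [0.556, -0.438, 0.438, -0.555]
contact_force: [-6.1, -0.5, 12.7]
opening: -0.002
```

```bash
python3 -m inch '[{"ax":0,"ay":0,"az":0,"x":0,"y":1,"z":0,"hand":1},{"ax":0,"ay":0,"az":0,"x":0,"y":0,"z":0,"hand":1},{"ax":0,"ay":0,"az":0,"x":0,"y":0,"z":0,"hand":1}]'
```

```text
time: 13.17
eef_pos: [0.5213, 0.0218, 0.1328]
tcp_rot: [0.556, -0.438, 0.437, -0.555]
contact_force: [-8.2, 0.5, 17.6]
opening: -0.002
```

Solid stop at the shut height (0.1328). Lift straight up, move over the handle and check.

```bash
python3 -m inch '[{"ax":0,"ay":0,"az":0,"x":0,"y":-15,"z":0,"hand":1},{"ax":0,"ay":0,"az":0,"x":0,"y":-30,"z":0,"hand":1},{"ax":0,"ay":0,"az":0,"x":0,"y":-35,"z":0,"hand":1},{"ax":0,"ay":0,"az":0,"x":0,"y":-35,"z":0,"hand":1},{"ax":0,"ay":0,"az":0,"x":36,"y":0,"z":10,"hand":-1}]'
python3 -m inch '[{"ax":0,"ay":0,"az":0,"x":36,"y":0,"z":10,"hand":-1},{"ax":0,"ay":0,"az":0,"x":36,"y":0,"z":20,"hand":-1},{"ax":0,"ay":0,"az":0,"x":36,"y":0,"z":20,"hand":-1},{"ax":0,"ay":0,"az":0,"x":36,"y":0,"z":20,"hand":-1},{"ax":0,"ay":0,"az":0,"x":0,"y":0,"z":8,"hand":-1}]'
python3 -m inch '[{"ax":0,"ay":0,"az":0,"x":0,"y":0,"z":0,"hand":-1},{"ax":0,"ay":0,"az":0,"x":0,"y":0,"z":0,"hand":-1}]'
python3 -c "
from h import *
go([*H,.126],psi-np.pi/2)
c=read_camera('side');cv2.imwrite('pics/s5.png',cv2.resize(c['img'][120:360,240:480,::-1],None,fx=2.5,fy=2.5))"
```

```text
time: 13.58
eef_pos: [0.5416, -0.008, 0.2531]
tcp_rot: [-0.553, 0.433, -0.44, 0.559]
contact_force: [1.7, 0.1, 0.6]
opening: 0.124
time: 14.0
eef_pos: [0.651, -0.1386, 0.2429]
tcp_rot: [0.555, -0.439, 0.44, -0.554]
contact_force: [-1.0, 0.7, -0.8]
opening: 0.846
time: 14.17
eef_pos: [0.6483, -0.1325, 0.2433]
tcp_rot: [0.555, -0.439, 0.437, -0.555]
contact_force: [-0.3, 0.1, -0.2]
opening: 1.001
t 14.17 pos [ 0.6483 -0.1325  0.2433] F [-0.3  0.1 -0.2] open 1.0 q [-0.35  0.26  1.61  0.    1.28  0.98]
axes x,y,z: [[0.233, -0.973, -0.001], [-0.002, 0.001, -1.0], [0.973, 0.233, -0.001]]
delta tool mm [ -0.9 117.3 -42.2]
heading x -1.336 ccw turn needed 0.007 => ay -0.007 rows of .12: -0.06
```

View pics/s5.png

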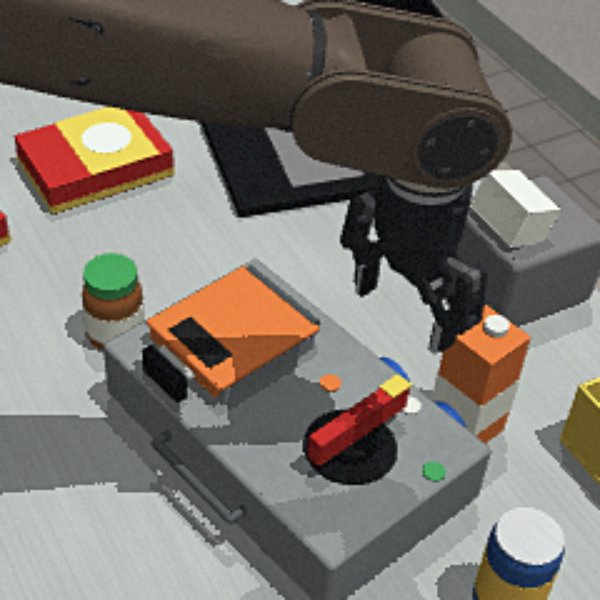

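The cover looks level and shut, with the patch at ~(320,257) in full-image pixels, and the handle is still at white. A numeric check comes before mains.

```bash
python3 - <<'E'
from h import *
c=read_camera("side")
for a in(0,.05,.11): print(a,[np.round(proj(c,[*loc(.068-r*np.cos(a)+.004*np.sin(a),y),.122-.004+.004*np.cos(a)+r*np.sin(a)]),1).tolist() for r,y in((.113,.09),(.138,.028),(.138,.152))])
hsv=cv2.cvtColor(c["img"],cv2.COLOR_RGB2HSV);m=np.zeros((480,640),np.uint8);m[230:275,300:345]=(c["img"][230:275,300:345].max(2)<60)
n,l,s,ce=cv2.connectedComponentsWithStats(m);print([(s[i,4],ce[i].round(1)) for i in range(1,n) if s[i,4]>20])
o=cv2.inRange(hsv,np.array((7,140,60)),np.array((16,255,255)));o[:, :290]=0;o[:220]=0;o[280:]=0;o[:,370:]=0
p=max(cv2.findContours(o,0,2)[0],key=cv2.contourArea)[:,0];print("left",p[p[:,0].argmin()],"bottom",p[p[:,1].argmax()])
E
```

```text
0 [[318.9, 256.8], [326.7, 275.6], [296.8, 247.9]]
0.05 [[319.0, 255.3], [326.9, 273.7], [296.8, 246.0]]
0.11 [[319.2, 253.3], [327.2, 271.3], [296.9, 243.6]]
[(np.int32(222), array([319.7, 256.6])), (np.int32(155), array([305.6, 267.9]))]
left [299 248] bottom [325 278]
```

The patch lands at v=256.6 against 256.8 predicted for shut (255.3 at 0.05 rad), so the cover is shut. Go to the handle, at safe height first.

```bash
python3 -m inch '[{"ax":0,"ay":0,"az":0,"x":0,"y":0,"z":-21,"hand":-1},{"ax":0,"ay":0,"az":0,"x":-1,"y":0,"z":-21,"hand":-1},{"ax":0,"ay":0,"az":0,"x":0,"y":0,"z":0,"hand":-1},{"ax":0,"ay":0,"az":0,"x":0,"y":30,"z":0,"hand":-1},{"ax":0,"ay":0,"az":0,"x":0,"y":30,"z":0,"hand":-1}]' 30
python3 -m inch '[{"ax":0,"ay":0,"az":0,"x":0,"y":25,"z":0,"hand":-1},{"ax":0,"ay":0,"az":0,"x":0,"y":20,"z":0,"hand":-1},{"ax":0,"ay":0,"az":0,"x":0,"y":11,"z":0,"hand":-1},{"ax":0,"ay":0,"az":0,"x":0,"y":0,"z":0,"hand":-1},{"ax":0,"ay":0,"az":0,"x":0,"y":0,"z":0,"hand":1}]'
python3 -m inch '[{"ax":0,"ay":0,"az":0,"x":0,"y":0,"z":0,"hand":1},{"ax":0,"ay":0,"az":0,"x":0,"y":0,"z":0,"hand":1},{"ax":0,"ay":0,"az":0,"x":0,"y":0,"z":0,"hand":1},{"ax":0,"ay":0,"az":0,"x":0,"y":0,"z":0,"hand":1},{"ax":0,"ay":0,"az":0,"x":0,"y":0,"z":0,"hand":1}]'
python3 -m inch '[{"ax":0,"ay":0,"az":0,"x":0,"y":0,"z":0,"hand":1},{"ax":0,"ay":0,"az":0,"x":0,"y":0,"z":0,"hand":1},{"ax":0,"ay":0,"az":0,"x":0,"y":0,"z":0,"hand":1},{"ax":0,"ay":0,"az":0,"x":0,"y":0,"z":0,"hand":1}]'
```

```text
time: 14.68
eef_pos: [0.6088, -0.1412, 0.1876]
tcp_rot: [-0.554, 0.435, -0.441, 0.556]
contact_force: [0.7, 0.5, -0.8]
opening: 0.995
time: 15.1
eef_pos: [0.6076, -0.141, 0.1287]
tcp_rot: [-0.555, 0.438, -0.438, 0.555]
contact_force: [0.3, 0.3, -0.4]
opening: 0.884
time: 15.52
eef_pos: [0.6075, -0.1398, 0.1297]
tcp_rot: [-0.554, 0.439, -0.437, 0.556]
contact_force: [-0.5, 7.0, 6.1]
opening: 0.201
time: 15.85
eef_pos: [0.6075, -0.1398, 0.1297]
tcp_rot: [-0.554, 0.439, -0.437, 0.556]
contact_force: [-2.2, 5.5, 5.7]
opening: 0.202
```

Gripped. Turn clockwise 60° to mains.

```bash
python3 -m inch '[{"ax":0,"ay":0,"az":0,"x":0,"y":0,"z":0,"hand":1},{"ax":0,"ay":0.08,"az":0,"x":0,"y":0,"z":0,"hand":1},{"ax":0,"ay":0.08,"az":0,"x":0,"y":0,"z":0,"hand":1},{"ax":0,"ay":0.08,"az":0,"x":0,"y":0,"z":0,"hand":1},{"ax":0,"ay":0.08,"az":0,"x":0,"y":0,"z":0,"hand":1}]' 60
python3 -m inch '[{"ax":0,"ay":0.08,"az":0,"x":0,"y":0,"z":0,"hand":1},{"ax":0,"ay":0.08,"az":0,"x":0,"y":0,"z":0,"hand":1},{"ax":0,"ay":0.08,"az":0,"x":0,"y":0,"z":0,"hand":1},{"ax":0,"ay":0.08,"az":0,"x":0,"y":0,"z":0,"hand":1},{"ax":0,"ay":0.08,"az":0,"x":0,"y":0,"z":0,"hand":1}]'
python3 -m inch '[{"ax":0,"ay":0.08,"az":0,"x":0,"y":0,"z":0,"hand":1},{"ax":0,"ay":0.08,"az":0,"x":0,"y":0,"z":0,"hand":1},{"ax":0,"ay":0.08,"az":0,"x":0,"y":0,"z":0,"hand":1},{"ax":0,"ay":0.08,"az":0,"x":0,"y":0,"z":0,"hand":1},{"ax":0,"ay":0.01,"az":0,"x":0,"y":0,"z":0,"hand":1}]'
python3 -m inch '[{"ax":0,"ay":0,"az":0,"x":0,"y":0,"z":0,"hand":1},{"ax":0,"ay":0,"az":0,"x":0,"y":0,"z":0,"hand":1},{"ax":0,"ay":0,"az":0,"x":0,"y":0,"z":0,"hand":1}]'
python3 -c "
from h import *
go([*H,.126],psi-np.pi/3-np.pi/2)"
```

```text
time: 16.27
eef_pos: [0.6068, -0.1399, 0.13]
tcp_rot: [-0.485, 0.517, -0.516, 0.481]
contact_force: [-5.1, 8.1, 5.9]
opening: 0.2
time: 16.68
eef_pos: [0.6064, -0.14, 0.1297]
tcp_rot: [-0.365, 0.608, -0.604, 0.364]
contact_force: [-5.4, 3.9, 7.2]
opening: 0.194
time: 17.1
eef_pos: [0.6063, -0.1401, 0.1296]
tcp_rot: [-0.261, 0.659, -0.656, 0.259]
contact_force: [-6.0, 4.2, 7.2]
opening: 0.198
time: 17.35
eef_pos: [0.6064, -0.1401, 0.1297]
tcp_rot: [-0.261, 0.659, -0.656, 0.26]
contact_force: [-6.3, 4.1, 7.8]
opening: 0.196
t 17.35 pos [ 0.6064 -0.1401  0.1297] F [-6.3  4.1  7.8] open 0.2 q [-0.39  0.29  1.79  0.    1.07  1.99]
axes x,y,z: [[-0.728, -0.685, 0.0], [-0.004, 0.004, -1.0], [0.685, -0.728, -0.006]]
delta tool mm [0.5 3.7 1.2]
heading x -2.387 ccw turn needed 0.01 => ay -0.01 rows of .12: -0.08
```

```bash
python3 -m inch '[{"ax":0,"ay":0,"az":0,"x":0,"y":0,"z":0,"hand":-1},{"ax":0,"ay":0,"az":0,"x":0,"y":0,"z":0,"hand":-1},{"ax":0,"ay":0,"az":0,"x":0,"y":0,"z":0,"hand":-1},{"ax":0,"ay":0,"az":0,"x":0,"y":0,"z":0,"hand":-1},{"ax":0,"ay":0,"az":0,"x":0,"y":0,"z":0,"hand":-1}]'
python3 -m inch '[{"ax":0,"ay":0,"az":0,"x":0,"y":-20,"z":0,"hand":-1},{"ax":0,"ay":0,"az":0,"x":0,"y":-40,"z":0,"hand":-1},{"ax":0,"ay":0,"az":0,"x":0,"y":-40,"z":0,"hand":-1},{"ax":0,"ay":0,"az":0,"x":0,"y":-40,"z":0,"hand":-1},{"ax":0,"ay":0,"az":0,"x":0,"y":-40,"z":0,"hand":-1}]'
python3 -m inch '[{"ax":0,"ay":0,"az":0,"x":0,"y":-30,"z":0,"hand":-1},{"ax":0,"ay":0,"az":0,"x":0,"y":0,"z":0,"hand":-1},{"ax":0,"ay":0,"az":0,"x":0,"y":0,"z":0,"hand":-1},{"ax":0,"ay":0,"az":0,"x":0,"y":0,"z":0,"hand":-1},{"ax":0,"ay":0,"az":0,"x":0,"y":0,"z":0,"hand":-1}]'
python3 -c "
from h import *
c=read_camera('side');cv2.imwrite('pics/s6.png',c['img'][:,:,::-1])
for a,ce in blobs(c,(350,240,440,330),Y):
    p=ray(c,*ce,.142)[:2]-H;print(a,ce,p,'handle',psi-np.arctan2(p[1],p[0]))
m=np.zeros((480,640),np.uint8);m[230:275,300:345]=(c['img'][230:275,300:345].max(2)<60)
n,l,s,ce=cv2.connectedComponentsWithStats(m);print([(s[i,4],ce[i].round(1)) for i in range(1,n) if s[i,4]>20])"
```

```text
time: 17.77
eef_pos: [0.6076, -0.1418, 0.1282]
tcp_rot: [0.261, -0.657, 0.657, -0.261]
contact_force: [0.8, 0.1, -0.6]
opening: 0.889
time: 18.18
eef_pos: [0.6072, -0.1416, 0.31]
tcp_rot: [-0.261, 0.657, -0.657, 0.261]
contact_force: [0.6, -0.9, 0.8]
opening: 0.999
time: 18.6
eef_pos: [0.6067, -0.1413, 0.3355]
tcp_rot: [-0.262, 0.658, -0.656, 0.26]
contact_force: [-0.2, 0.2, -1.1]
opening: 1.001
67 [404.2238806  291.32835821] [ 0.03976129 -0.03952123] handle 1.0238702783157558
[(np.int32(222), array([319.6, 256.6])), (np.int32(153), array([305.6, 268. ]))]
```

View pics/s6.png

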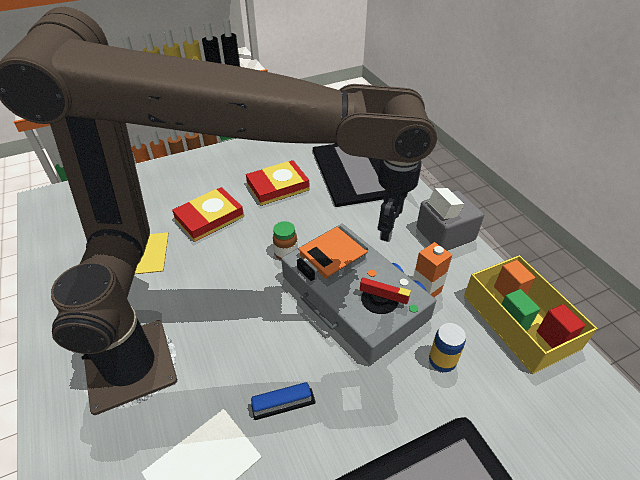

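The handle points at the green dot (~(405,292)), measured at 1.02 rad. The cover is shut, the goods have not moved, and the arm is clear.

```bash
python3 -c "
from plant import *
print(sign_off())"
```

```text
the job is handed in; nothing more can be done
None
```

The changeover box is now on mains with its fuse cover shut, and I handed the job in at about 19 s of the 72 s allowed.

- **Handle to off:** I gripped the bar on its axis, turned it 60° clockwise to the white dot and released it. It measured -0.03 rad in the top view and +0.01 rad in the side view.
- **Cover:** I swept it down with the shut fingertips on the black patch. The highest force read was about 20 N, near the catch. It then snapped through to a solid stop at the shut height, where I held it with about 19 N. The patch stayed at row 256.6 (256.8 predicted for fully shut), both after I lifted off and at the end.
- **Handle to mains:** I turned it a further 60° to the green dot. It measured 1.02 rad against a nominal 1.047, which is within the measuring error.

In the final picture the goods in view stand where they were, and the arm is clear with no contact force. No check failed. Two slips had no effect on the scene: the first batch of moves was refused for missing fields before anything moved, and one transfer above the box overshot by 42 mm and was corrected.

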